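# Charge the bench hydraulic hand pump

### The job

Charge the hand pump on the bench: first push the red bleed handle round until it is shut against its stop, square to the copper pipe; then press the black palm plunger all the way down and let it come right up again, as many times as it takes until the indicator pin stands fully out with its whole green band showing. Push with the fingertips only: never pull the plunger up or touch the pin, and leave the loose things on the bench where they stand. Finish with the plunger released and the bleed handle still shut.

Things in the scene. Friction and masses are not known exactly. Their poses are not given: they have to be found in the camera images.
- pump: Hand pump bolted to the bench. Origin on the bench under the middle of its aluminium block (70 x 250 mm, top 60 mm up); x points to its lying green tank (top 78 mm up), y to the plunger's end, z up. On the block: plunger at y +80 mm, pin at y 0, bleed valve at y -80. Base plate 250 x 270 x 10 mm, its middle at x +10. Copper pipe under the valve, 32 mm up, runs to -x, then down.
- plunger (a joint): How far the palm plunger is pressed, m: 0 = risen, 0.025 = bottomed; negative (to -0.006) = pulled up. Sprung: about 0.5 N at the top, 13 to 17 N at the bottom. A full press lifts the pin one 10 mm notch (the first may give less); under 20 mm it may not lift, and the plunger must rise to within 2 mm of the top between presses to catch the next notch.
- plunger_top (a point): Centre of the flat top of the black palm plunger, a round cap 50 mm across (flat part 40 mm) and 16 mm thick, on a 20 mm steel stem; it moves down with the cap. Risen, it is 126 mm above the bench, bottomed 101 mm. It is 80 mm from the pin.
- pin (a joint): How far the indicator pin has come out, m: starts between 0 and 0.02, 0.050 = fully out against its stop. It stays where the pump has put it. Three to five full presses bring it out.
- pin_head: The indicator pin: upright round rod 12 mm thick in a 30 mm brass gland whose top is 75 mm above the bench. Red, with a green band 10 mm long at its foot that shows whole only when the pin is fully out. Origin on the pin's axis, 78 mm below its top end.
- pin_top (a point): Centre of the pin's top end: 78 mm above the bench when fully in (3 mm proud of the gland), 128 mm when fully out.
- valve (a joint): Angle of the bleed handle, rad: 0 = open, the handle pointing to the pump's -x, along the copper pipe; it turns counter-clockwise seen from above, to 1.571 = shut at its stop, the handle pointing to the pump's -y, away from the plunger. Starts between 0 and 0.4. It turns stiffly (about 0.10 N m) and stays where it is left.
- valve_pivot (a point): Point on the upright axis of the bleed handle, at the handle's mid-height, 86 mm above the bench; fixed to the pump.
- valve_tip (a point): Free end of the bleed handle, 95 mm from its axis, at mid-height. The handle is a level bar: its outer 66 mm are a red grip 18 mm wide and 14 mm tall (79 to 93 mm above the bench), with free air below it, down to the pipe and plate, where it overhangs the block.
- socket: Loose steel socket 26 mm across, 45 mm tall, standing on the pump's base plate in front of the plunger. Origin: centre of its underside.
- oiler: Loose yellow bottle with red cap, 54 mm across, 120 mm tall, standing beside the pump at the plunger's end. Origin: centre of its underside.
- screwdriver: Loose screwdriver with blue handle lying beside the pump at the valve's end. Origin: underside, on its long axis.
- spanner: Loose steel spanner lying on the bench. Origin: underside, on its long axis.
- mug: Loose blue mug, 80 mm across, 90 mm tall. Origin: centre of its underside.
- jar: Loose amber jar with a pale label and steel lid, 64 mm across, 85 mm tall. Origin: centre of its underside.
- carton: Loose cardboard carton 90 x 60 x 50 mm. Origin: centre of its underside.

How it is judged:
By the outcome, as a careful person would: the job done as asked, in the order asked, and still so for the second after the job is handed in, with the robot touching nothing.
It also fails if it takes over 51 s, if anything falls off the work surface, if the arm or the gripper's body presses on something with over 40 N, if the wrist force passes 120 N, or if a joint passes its speed limit or range.

### The arm

A 7-joint arm with a two-finger parallel gripper is mounted at the origin on the work surface. World frame = base frame: x ahead of the robot, y to its left, z up, the work surface at z = 0. Lengths are in m, angles in degrees, forces in N, time in s.
With the tool pointing down it reaches from about 0.4 to 0.85 m from the base axis. Payload 10.4 kg.
Tool frame: the origin (TCP) lies at the very end of the fingers, on their centre line; the grasp point (between the pads) lies 19 mm behind it; z points along the fingers, y is the direction in which the jaws open and shut (so a half turn about z gives the same grasp; the last joint's range is limited). The gripper opens to 85 mm and grips with 20 to 120 N. Pads are 22 mm wide; open, the fingers measure 114 mm over their backs; the gripper's body (76 mm by 85 mm) begins 54 mm behind the grasp point. The pads swing forward as they close: fully open they stand 13 mm farther back than shut.
Start: joints at [63.22, 19.034, -3.707, 83.658, 1.238, 77.344, -5.071], TCP at [0.269, -0.564, 0.231] pointing down, gripper open.
Joint ranges: [-148.97, 148.97], [-28.65, 121.19], [-84.17, 76.75], [9.2, 138.47], [-72.65, 252.65], [3.7, 117.97], [-149.18, 149.18]. Speed limits (degrees/s): [127.2, 127.2, 159.86, 159.86, 180, 180, 180].

### API

Orientations are given as a 3x3 rotation matrix whose columns are the frame's x, y, z axes.
In Python, from workcell import * gives the robot as it stands. Calls block until the motion is done:
- move_to(position, orientation): joint-space move of the TCP to a pose.
- move_straight(position, attitude=None, feed=0.15): straight line of the TCP; attitude=None keeps the orientation; feed is the mean speed in m/s.
- set_joints(angles): joint-space move.
- open_gripper() and close_gripper(): open the fingers fully, or close them until they stop; the grip force is fixed at half the most.
- pause(seconds).
- inverse_kinematics(position, orientation): joint angles nearest the present ones, or None.
- camera(name): name is "side" or "top"; returns (picture, depth): 384x512x3 uint8, red, green, blue; 384x512 float32, m along the optical axis (not along the pixel's ray), 0 where there is no reading.
- camera_info(name): a dict with "fx", "fy", "cx", "cy" (pixels), "k1" (the pictures are not rectified: a ray, as slopes to the right and down, at radius r is drawn at 1 + k1 r^2 times it, then the intrinsics apply), "camera_from_world" (4x4, takes a point from world to camera coordinates). Camera axes: x right, y up, looking along -z (the intrinsics and any distortion apply to the point x, -y, -z); pixel columns grow to the right and rows downward; lengths in m; the calibration is good to about 2 mm. A picture is of the moment at which its call begins. camera_info takes no time and is no camera call.
A pose or a line that the arm cannot do raises Unreachable and nothing moves.
- sign_off(): hands the job in, once; it reports no verdict.
Readings, each from a call of its own:
- get_clock(): time.
- get_q(): joint angles.
- get_qvel(): joint speeds.
- get_joint_torque(): joint torques, N m.
- get_ee_pos(): TCP position.
- get_ee_rot(): TCP orientation.
- get_force(): force on the tool from outside, world axes, zero at the start.
- get_moment(): the same for the moment, N m.
- get_grip_width(): finger opening in m.
Only numpy, scipy, OpenCV 4.12 (cv2) and the standard library are available. Lean on these libraries where they do the work, as an engineer would, in place of code of your own. Each camera call takes 0.05 s, during which the arm holds its last target.

## Working session

There is one attempt and no reset: what is moved stays moved. The work goes in short steps, each a Python script; the robot and the scene stay as the last script left them, time stands still between calls to the robot, and variables do not carry over. Pictures are saved under pics/ and viewed, and the job is handed in when it is done.

```bash
ls; mkdir -p pics; python3 - <<'E'
from workcell import *
import cv2,numpy as np
for n in("side","top"):
    p,d=camera(n); cv2.imwrite(f"pics/{n}0.png",cv2.cvtColor(p,cv2.COLOR_RGB2BGR)); np.savez(f"{n}0.npz",p=p,d=d)
    i=camera_info(n); print(n,{k:(np.round(v,4).tolist()) for k,v in i.items()})
print(get_clock(),get_ee_pos(),get_ee_rot(),get_grip_width())
E
```

```text
pics
side {'fx': 415.8979, 'fy': 415.8979, 'cx': 255.5747, 'cy': 196.1319, 'k1': -0.0571, 'camera_from_world': [[0.7388, 0.6739, 0.0029, -0.4181], [-0.4151, 0.4517, 0.7897, 0.1695], [0.5309, -0.5847, 0.6134, -1.8254], [0.0, 0.0, 0.0, 1.0]]}
top {'fx': 348.4405, 'fy': 348.4405, 'cx': 252.8444, 'cy': 194.8864, 'k1': -0.0003, 'camera_from_world': [[0.0776, -0.997, 0.0023, -0.0319], [0.9735, 0.0762, 0.2157, -0.586], [-0.2153, -0.0145, 0.9764, -1.0541], [0.0, 0.0, 0.0, 1.0]]}
0.1 [ 0.26877174 -0.56387924  0.23059467] [[ 9.02692758e-01  4.30285290e-01 -5.94439995e-04]
 [ 4.30285698e-01 -9.02692049e-01  1.13257820e-03]
 [-4.92645189e-05 -1.27814917e-03 -9.99999182e-01]] 0.0852917250571136
```

View pics/side0.png

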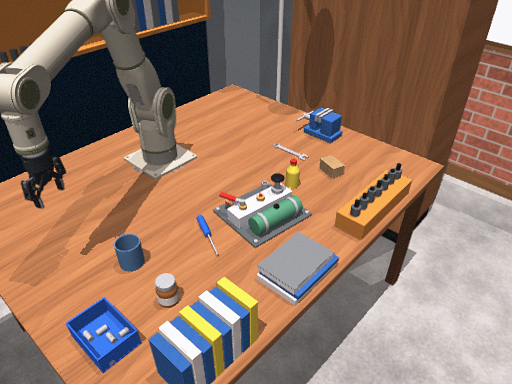

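View pics/top0.png

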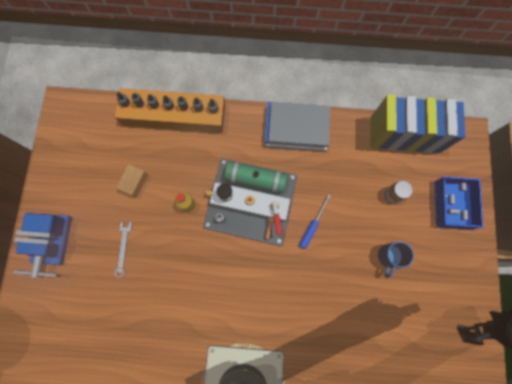

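The top view shows the pump block near px (250,200), with the plunger at (224,191), the pin at (250,200), and the red handle from (275,207) to (279,236). In the side view the pump is at (262,208). I'll zoom in next.

```bash
python3 - <<'E'
import cv2
a=cv2.imread("pics/top0.png")[150:250,165:300]; b=cv2.imread("pics/side0.png")[155:245,205:320]
cv2.imwrite("pics/topz.png",cv2.resize(a,None,fx=5.9,fy=5.9,interpolation=cv2.INTER_CUBIC))
cv2.imwrite("pics/sidez.png",cv2.resize(b,None,fx=6.5,fy=6.5,interpolation=cv2.INTER_CUBIC))
E
```

```text
(no output)
```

View pics/topz.png

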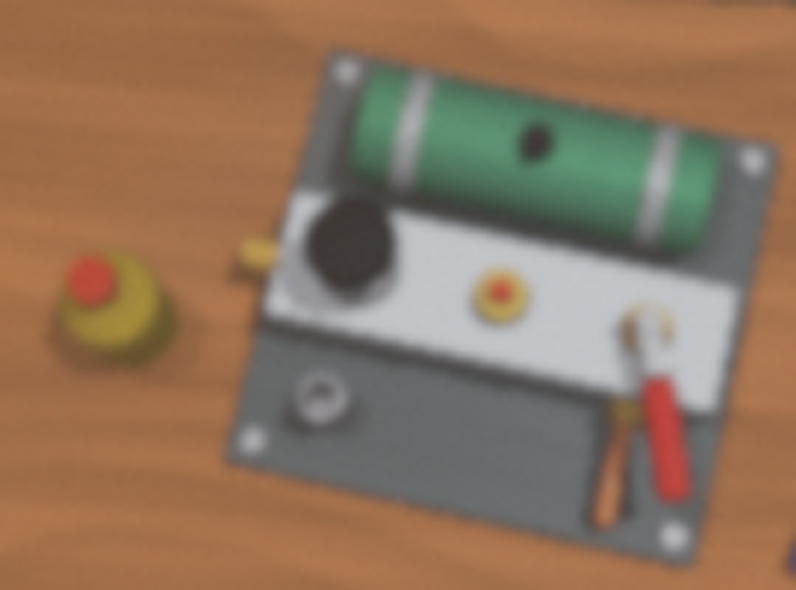

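View pics/sidez.png

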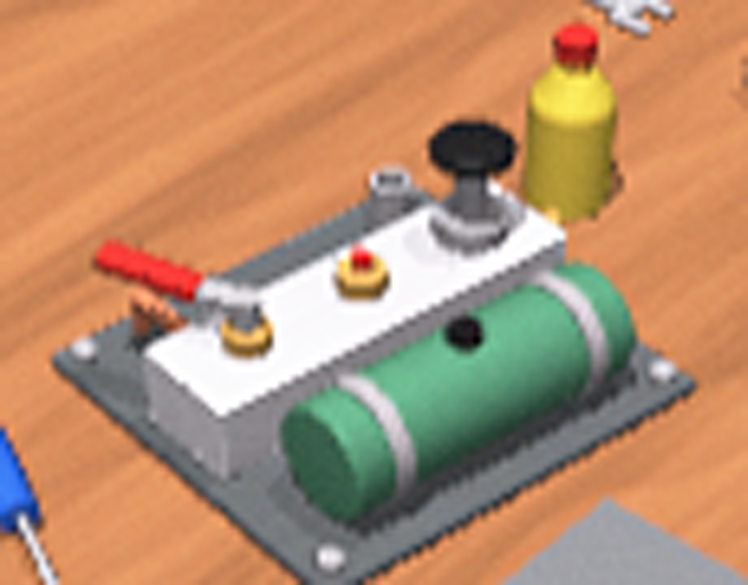

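The crops agree: the plate corners are clear in the top view, the black cap is at topz (350,245), and the handle is slightly turned from the pipe. Next I'll fit the pump pose by casting rays to known heights.

```bash
cat > h.py <<'E'
import numpy as np,cv2
from workcell import *
def ray(n,u,v):
    i=camera_info(n);K=np.array([[i['fx'],0,i['cx']],[0,i['fy'],i['cy']],[0,0,1.]])
    s=cv2.undistortPoints(np.array([[[u,v]]],float),K,np.array([i['k1'],0,0,0.]))[0,0]
    T=np.array(i['camera_from_world']);R=T[:3,:3]
    return -R.T@T[:3,3], R.T@np.array([s[0],-s[1],-1])
def onz(n,u,v,z):
    o,d=ray(n,u,v); return (o+d*(z-o[2])/d[2])[:2]
def proj(n,P):
    i=camera_info(n);c=np.array(i['camera_from_world'])@np.r_[P,1]
    s=np.array([c[0],-c[1]])/-c[2]; s=s*(1+i['k1']*(s@s)); return s*[i['fx'],i['fy']]+[i['cx'],i['cy']]
def cen(p,rgbtest,box):
    u0,v0,u1,v1=box; m=np.zeros(p.shape[:2],np.uint8); m[v0:v1,u0:u1]=rgbtest(p[v0:v1,u0:u1].astype(int)); 
    n,l,s,c=cv2.connectedComponentsWithStats(m); k=1+np.argmax(s[1:,4]); return c[k],s[k],(l==k)
red=lambda q:(q[...,0]>120)&(q[...,1]<90)&(q[...,2]<90)
E
python3 - <<'E'
from h import *
t=np.load('top0.npz')['p'];s=np.load('side0.npz')['p']
z=lambda x,y:((x+.5)/5.9-.5+165,(y+.5)/5.9-.5+150)
C=np.array([onz('top',*z(*c),.010) for c in [(333,50),(776,148),(692,565),(228,462)]])
print(C, C.mean(0),[np.linalg.norm(C[i]-C[i-1]) for i in range(4)])
dk=lambda q:q.max(-1)<75
for n,p,b in(('top',t,(212,178,238,205)),('side',s,(268,170,288,185))):
    c,st,m=cen(p,dk,b);print(n,'cap',c,st,onz(n,*c,.126 if n=='top' else .120))
for n,p,b in(('top',t,(244,194,256,206)),('side',s,(255,190,266,200))):
    c,st,m=cen(p,red,b);print(n,'pin',c,st,onz(n,*c,.082))
for n,p,b in(('top',t,(268,205,290,240)),('side',s,(215,185,240,205))):
    c,st,m=cen(p,red,b);v,u=np.nonzero(m);W=np.array([onz(n,a,b_,.09) for a,b_ in zip(u,v)])
    e,V=np.linalg.eigh(np.cov(W.T));print(n,'handle',c,W.mean(0),V[:,1],len(u))
E
```

```text
[[ 0.7196482   0.13400216]
 [ 0.68055103 -0.12714029]
 [ 0.43782901 -0.0929682 ]
 [ 0.47470182  0.16902471]] [0.57818251 0.0207296 ] [np.float64(0.24743748804951868), np.float64(0.2640529643830415), np.float64(0.24511570861267382), np.float64(0.26457491392058985)]
top cap [225.17277487 189.11518325] [218 180  20  19 191] [0.58434955 0.09802487]
side cap [277.3258427  177.75280899] [271 174  13   9  89] [0.58284841 0.09736861]
top pin [249. 199.] [249 199   1   1   1] [0.56854989 0.02453432]
side pin [260.  194.5] [259 194   3   2   6] [0.57024424 0.01838433]
top handle [277.448 224.864] [ 0.49280856 -0.0693377 ] [-0.96459753 -0.26372637] 125
side handle [227.28395062 196.37037037] [ 0.49955282 -0.07519251] [-0.99323612 -0.11611209] 81
```

```bash
cat >> h.py <<'E'
YAW=np.radians(-8.2);O=np.array([.5688,.021])
X=np.array([np.cos(YAW),np.sin(YAW)]);Y=np.array([-X[1],X[0]])
W=lambda x,y:O+x*X+y*Y
def Rd(a): return np.array([[np.cos(a),np.sin(a),0],[np.sin(a),-np.cos(a),0],[0,0,-1.]])
def hpose(th,r,off,z):  # fingertip behind the handle by off
    c=W(0,-.08)+r*(-np.cos(th)*X-np.sin(th)*Y)
    t=np.sin(th)*X-np.cos(th)*Y
    return np.r_[c-off*t,z],Rd(np.arctan2(t[1],t[0])+FL)
FL=0
E
python3 - <<'E'
import h
from h import *
print('cap',W(0,.08),'piv',W(0,-.08))
for n in('top','side'):
  print(n,[proj(n,np.r_[W(*p),z]).round(1) for p,z in(((0,.08),.126),((0,0),.08),((0,-.08),.086))])
for f in(0,np.pi):
  h.FL=f
  for th in(.3,.9,1.57):
    print(f,th,inverse_kinematics(*hpose(th,.075,.035,.2)))
print(inverse_kinematics(np.r_[W(0,.08),.2],Rd(YAW+np.pi/2)),inverse_kinematics(np.r_[W(0,.08),.2],Rd(YAW-np.pi/2)))
E
```

```text
cap [0.58021031 0.1001821 ] piv [ 0.55738969 -0.0581821 ]
top [array([224.3, 190.4]), array([250.1, 199.1]), array([275.1, 204.2])]
side [array([277.3, 175.8]), array([260.2, 194.4]), array([242.5, 202. ])]
0 0.3 None
0 0.9 [  30.46948148    4.36831016  -26.83270144  105.36423418    2.087035
   70.74809854 -133.61835086]
0 1.57 [ 30.9195655    9.56054189 -24.12876476  99.85134756   4.10672198
  71.45439303 -92.46544161]
3.141592653589793 0.3 [ 35.90064855   4.36956004 -38.28074459 105.80419502   2.86512023
  70.78549771   5.74608837]
3.141592653589793 0.9 [ 39.5296651    5.21209687 -36.37851618 104.95536521   3.26927671
  70.8731271   45.55839001]
3.141592653589793 1.57 [ 42.38375348  11.18329389 -37.12162125  99.2930776    7.07441613
  71.87841519  85.33312929]
[ 23.52484892  22.1143803  -47.51127287  89.94419753  16.67647719
  75.32277113 -34.34114864] [ 37.70404307  32.66614496 -71.1167737   89.32456599  31.18271604
  80.51747433 135.92283799]
```

```bash
sed -i 's/^FL=0/FL=np.pi/' h.py; python3 - <<'E'
from h import *
close_gripper()
move_to(*hpose(.3,.075,.04,.2)); print(get_ee_pos(),get_clock(),get_force())
p,R=hpose(.3,.075,.04,.072); move_straight(p,feed=.1); print(get_ee_pos(),get_clock(),get_force(),get_grip_width())
for n in("side","top"):
    p,d=camera(n); 
    b=(150,245,165,300) if n=='top' else (130,245,195,320)
    cv2.imwrite(f"pics/{n}1.png",cv2.resize(cv2.cvtColor(p,cv2.COLOR_RGB2BGR)[b[0]:b[1],b[2]:b[3]],None,fx=5,fy=5,interpolation=cv2.INTER_CUBIC))
E
```

```text
[ 0.4771966  -0.03162334  0.19997774] 2.9333 [-0.92854306 -0.952137   -0.27481436]
[ 0.47749438 -0.03045697  0.07255614] 4.3667 [ 0.10598327 -0.03562888  0.02623332] 0.00023610691257384343
```

View pics/side1.png

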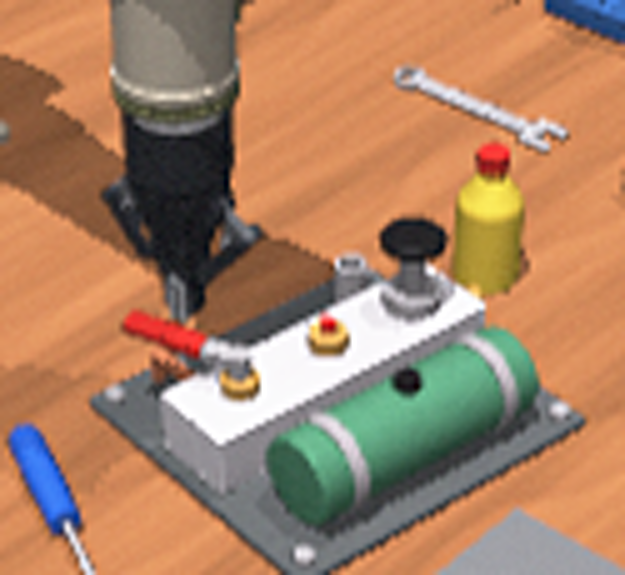

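View pics/top1.png

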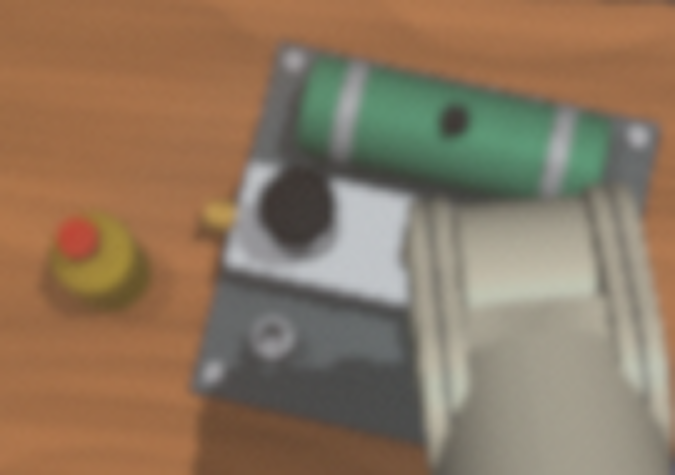

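The closed fingertips, at side1 (183,305), are standing behind the red grip on the plunger side. I'll push the handle round now.

```bash
python3 - <<'E'
from h import *
p,R=hpose(.3,.075,.02,.072); move_straight(p,R,feed=.06); print(get_force().round(1),get_clock())
for th in np.linspace(.3,1.50,11)[1:]:
    p,R=hpose(th,.075,.02,.072); move_straight(p,R,feed=.06); print(round(th,2),get_force().round(1),round(get_clock(),2))
E
```

```text
[ 0.3 -0.2 -0.1] 4.95
0.42 [0.9 0.1 0.2] 5.26
0.54 [-0.2 -0.2 -0.3] 5.57
0.66 [-0.1  0.4  0.4] 5.88
0.78 [0.2 0.  0.5] 6.18
0.9 [-0.3  0.2 -0.1] 6.49
1.02 [-1.   0.3  0.1] 6.8
1.14 [ 0.1  0.5 -0.3] 7.11
1.26 [ 0.5  0.  -0.1] 7.42
1.38 [ 0.3 -0.1 -0.8] 7.72
1.5 [0.1 0.2 0.4] 8.03
```

```bash
python3 - <<'E'
from h import *
n="side"
p,d=camera(n); b=(130,245,195,320)
cv2.imwrite(f"pics/{n}2.png",cv2.resize(cv2.cvtColor(p,cv2.COLOR_RGB2BGR)[b[0]:b[1],b[2]:b[3]],None,fx=6,fy=5,interpolation=cv2.INTER_CUBIC))
E
```

```text
(no output)
```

View pics/side2.png

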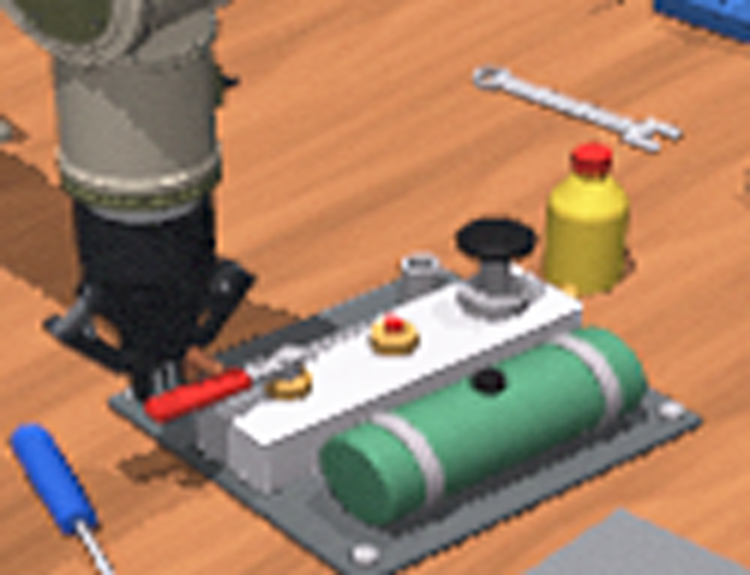

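The handle has followed to nearly shut, with the grip at side2 (200,395). I'll push on in small steps until the stop shows in the force reading.

```bash
python3 - <<'E'
from h import *
p0,R=hpose(1.571,.075,.02,.072); f0=None
t=X
for k in range(-3,16):
    p=p0.copy();p[:2]+=t*k*.001; move_straight(p,R,feed=.03)
    f=np.mean([get_force() for _ in range(3)],0); fx=f[:2]@t; print(k,f.round(1),(get_ee_pos()[:2]-p0[:2])@t,round(get_clock(),2))
    if fx<-7: break
p[:2]-=t*.03; move_straight(p,R,feed=.1); p[2]=.2; move_straight(p,R,feed=.2)
print(get_clock())
move_to(np.r_[W(0,.08),.2],Rd(YAW+np.pi/2)); print(get_clock())
pp,d=camera('side');cv2.imwrite("pics/side3.png",cv2.resize(cv2.cvtColor(pp,cv2.COLOR_RGB2BGR)[130:245,195:320],None,fx=6,fy=5,interpolation=cv2.INTER_CUBIC))
pp,d=camera('top');cv2.imwrite("pics/top3.png",cv2.resize(cv2.cvtColor(pp,cv2.COLOR_RGB2BGR)[150:250,165:300],None,fx=5.9,fy=5.9,interpolation=cv2.INTER_CUBIC))
E
```

```text
-3 [ 0.7 -0.3 -0.6] -0.0031707558493529746 8.33
-2 [-1.3 -0.3 -0.2] -0.0021360887265259743 8.58
-1 [-0.5 -0.8  0.4] -0.0010042768926980966 8.83
0 [-6.1  0.2  4.4] -0.0009203646960082612 9.08
1 [-10.4   0.9   8. ] -0.0008819342312343662 9.33
10.575
12.35
```

View pics/side3.png

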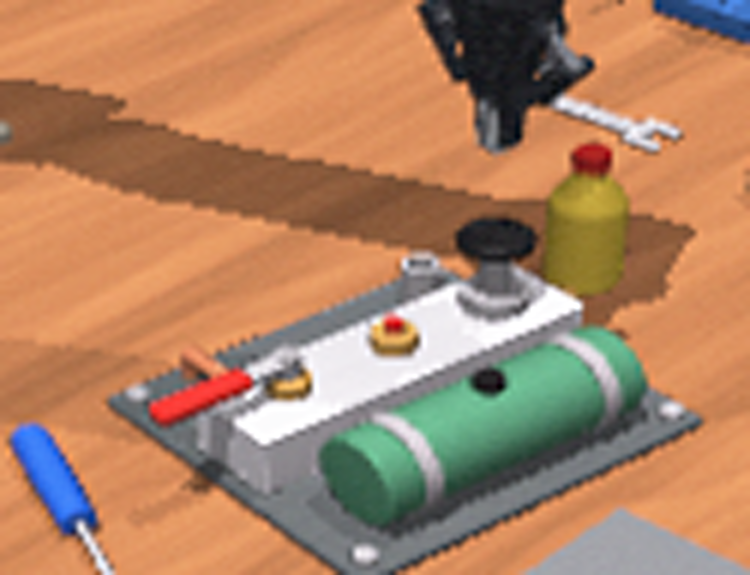

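View pics/top3.png

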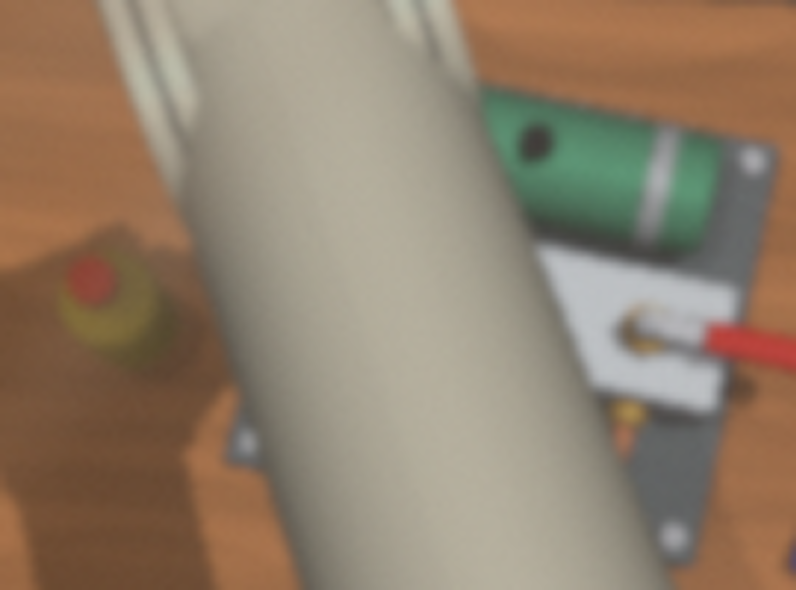

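The handle lies along the block, square to the pipe, and the stop was felt firmly (10 N with no further movement). Now the first press, stepping down by force.

```bash
cat >> h.py <<'E'
def press(steps,limit=24):
    c=W(0,.08);R=Rd(YAW+np.pi/2)
    move_straight(np.r_[c,.131],R,feed=.15)
    move_straight(np.r_[c,.107],R,feed=.06); print('mid',get_force().round(1),get_ee_pos().round(4))
    for z in steps:
        move_straight(np.r_[c,z],R,feed=.04); f=get_force(); print(z,f.round(1),get_ee_pos().round(4),round(get_clock(),2))
        if f[2]>limit: break
    move_straight(np.r_[c,.1315],R,feed=.08); pause(.25)
    print('up',get_force().round(1),round(get_clock(),2))
def snap(k):
    pp,d=camera('side');cv2.imwrite(f"pics/side{k}.png",cv2.resize(cv2.cvtColor(pp,cv2.COLOR_RGB2BGR)[130:245,195:320],None,fx=6,fy=6,interpolation=cv2.INTER_CUBIC))
E
python3 - <<'E'
from h import *
press([.104,.102,.101,.100,.099,.098,.097,.096,.095]); snap(4)
E
```

```text
mid [ 0.4 -0.4  9.3] [0.5817 0.1006 0.1083]
0.104 [-0.7 -0.2 11.3] [0.5817 0.1006 0.1055] 13.86
0.102 [-0.1 -0.  13.4] [0.5817 0.1006 0.1037] 14.11
0.101 [-1.5  0.1 14. ] [0.5817 0.1006 0.1028] 14.36
0.1 [-0.6 -1.3 13.8] [0.5817 0.1006 0.1019] 14.61
0.099 [-2.7 -0.5 16.4] [0.5817 0.1006 0.1011] 14.86
0.098 [-6.3 -2.1 24.8] [0.5819 0.1006 0.101 ] 15.11
up [-0.2 -0.5  0.1] 15.93
```

View pics/side4.png

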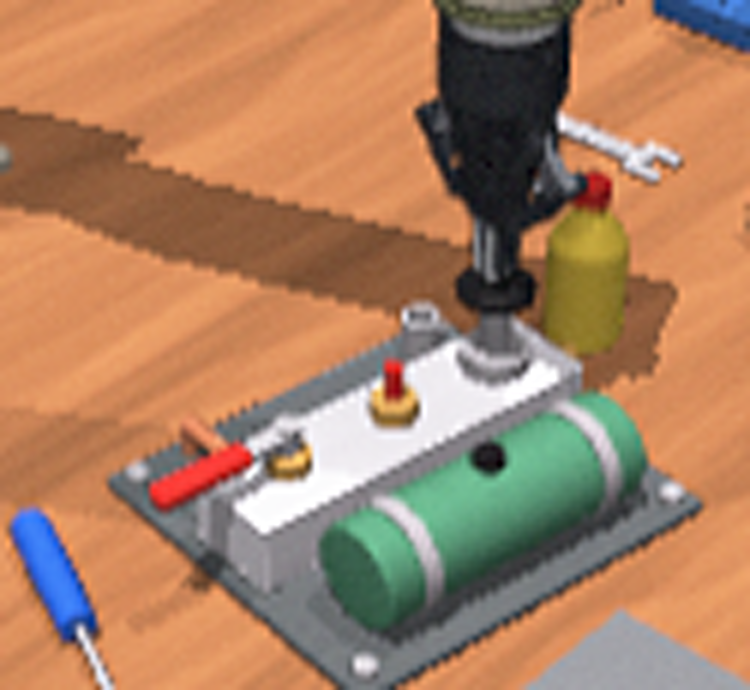

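The press bottomed at 0.101 m with 25 N, and the pin rose: its top is now at side4 (393,362). I'll repeat, looking after each press.

```bash
sed -i 's/c,.1315/c,.134/' h.py; cat > pr.py <<'E'
from h import *
import sys
k=sys.argv[1]
press([.0985,.0975,.0965],22); snap(k)
pp,d=camera('side')
g=lambda q:(q[...,1]>q[...,0]+25)&(q[...,1]>q[...,2]+15)
q=pp[170:205,252:268].astype(int)
r=np.argwhere(red(q));gg=np.argwhere(g(q));print('red rows',len(r),r[:,0].min()+170,r[:,0].max()+170,'green',len(gg),(gg+[170,252]).tolist()[:20])
E
python3 pr.py 5; python3 pr.py 6
```

```text
mid [-1.4 -0.4  9.9] [0.5809 0.1004 0.1073]
0.0985 [-9.5 -4.2 28. ] [0.5812 0.1004 0.101 ] 17.13
up [-0.5 -0.3 -0. ] 17.98
red rows 132 170 196 green 0 []
mid [-0.7  0.   9.6] [0.581  0.1004 0.1074]
0.0985 [-8.7 -4.  28.7] [0.5812 0.1005 0.101 ] 19.23
up [ 0.1 -0.6 -0.2] 20.07
red rows 138 170 196 green 0 []
```

View pics/side6.png

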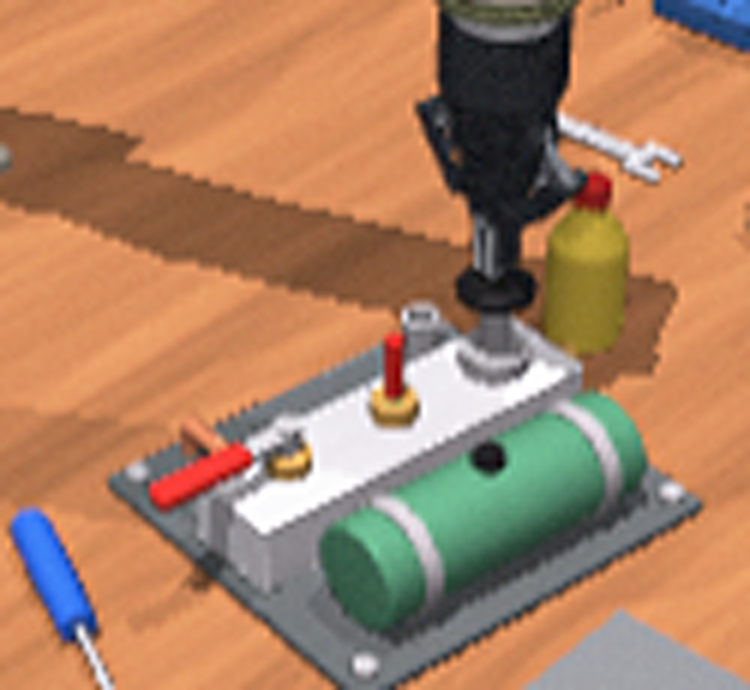

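The pin top is at side6 (394,336), with no green showing yet. More presses are needed.

```bash
python3 -c "
from h import *
print([(z,((proj('side',np.r_[W(0,0),z])-[195,130])*6).round()) for z in (.078,.088,.098,.108,.118,.128)])"; python3 pr.py 7; python3 pr.py 8
```

```text
[(0.078, array([391., 389.])), (0.088, array([391., 376.])), (0.098, array([391., 363.])), (0.108, array([392., 349.])), (0.118, array([392., 335.])), (0.128, array([392., 322.]))]
mid [-0.3 -1.1 10.1] [0.581  0.1004 0.1074]
0.0985 [-8.9 -3.4 29. ] [0.5812 0.1004 0.101 ] 21.33
up [-0.3 -0.1 -0.6] 22.18
red rows 138 170 194 green 5 [[195, 259], [195, 260], [195, 261], [196, 260], [196, 261]]
mid [-0.1 -1.2  8.6] [0.581  0.1004 0.1073]
0.0985 [-9.2 -2.9 27.9] [0.5812 0.1005 0.101 ] 23.43
up [1.  0.1 0.5] 24.27
red rows 136 170 194 green 5 [[195, 259], [195, 260], [195, 261], [196, 260], [196, 261]]
```

View pics/side7.png

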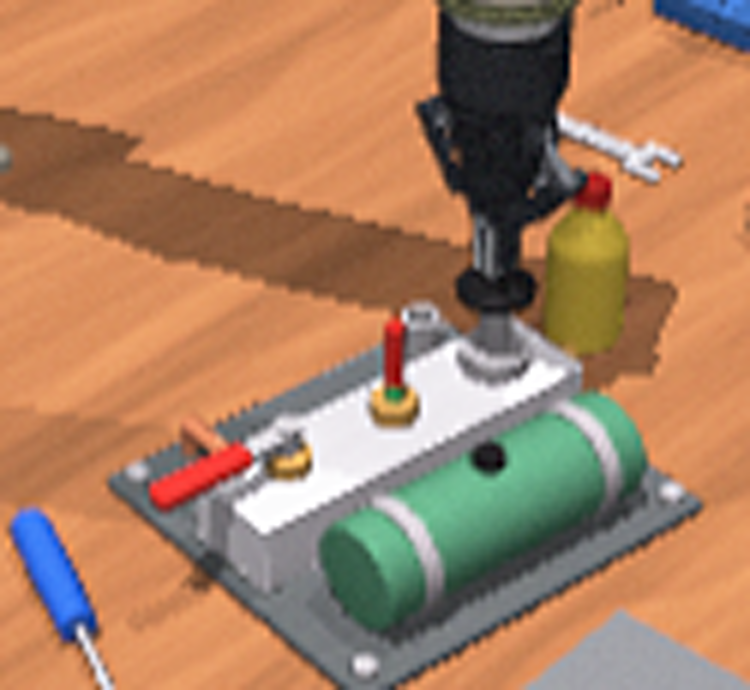

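View pics/side8.png

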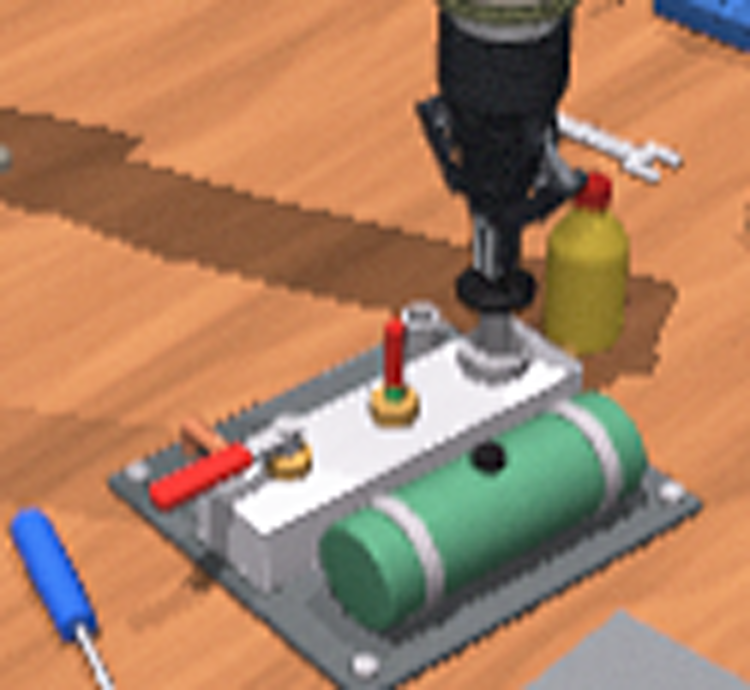

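The pin top is at side8 (394,320), where 322 is predicted for fully out. The green band shows, and the extra press changed nothing, so the pin is on its stop. I'll retreat straight up and do the final check.

```bash
python3 - <<'E'
from h import *
move_straight(np.r_[W(0,.08),.24],feed=.2)
move_to(np.array([.42,-.25,.3]),Rd(YAW+np.pi/2)); pause(.3)
for n,b in(('side',(130,245,195,320)),('top',(150,250,165,300))):
    p,d=camera(n);cv2.imwrite(f"pics/{n}9.png",cv2.resize(cv2.cvtColor(p,cv2.COLOR_RGB2BGR)[b[0]:b[1],b[2]:b[3]],None,fx=5.9,fy=5.9,interpolation=cv2.INTER_CUBIC))
    np.savez(n+'9.npz',p=p)
    q=(268,198,315,225) if n=='top' else (215,190,245,220)
    c,st,m=cen(p,red,q);v,u=np.nonzero(m);w=np.array([onz(n,a,b_,.09) for a,b_ in zip(u,v)]);e,V=np.linalg.eigh(np.cov(w.T));h=w.mean(0)-W(0,-.08);print(n,'handle pump-frame',h@X,h@Y,'axis',V[:,1]@X,V[:,1]@Y)
    cc,st,m=cen(p,lambda q:q.max(-1)<75,(212,178,238,205) if n=='top' else (268,170,288,185));print('cap',cc,st)
print(get_clock(),get_force())
E
```

```text
side handle pump-frame -0.07124567259929705 -0.04744760379802982 axis -0.7774167839034796 0.6289858059647854
cap [277.3258427  177.75280899] [271 174  13   9  89]
top handle pump-frame -0.0022593841121123317 -0.06245554310641937 axis -0.0322977930568146 0.9994782901912674
cap [224.59322034 189.5819209 ] [218 180  14  19 177]
26.9083 [ 0.54464831  0.1049793  -0.04623606]
```

View pics/side9.png

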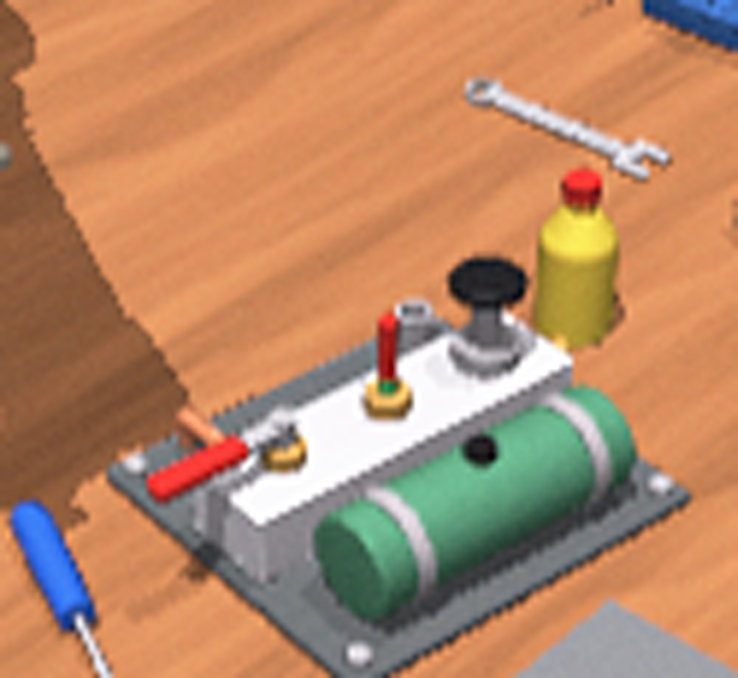

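View pics/top9.png

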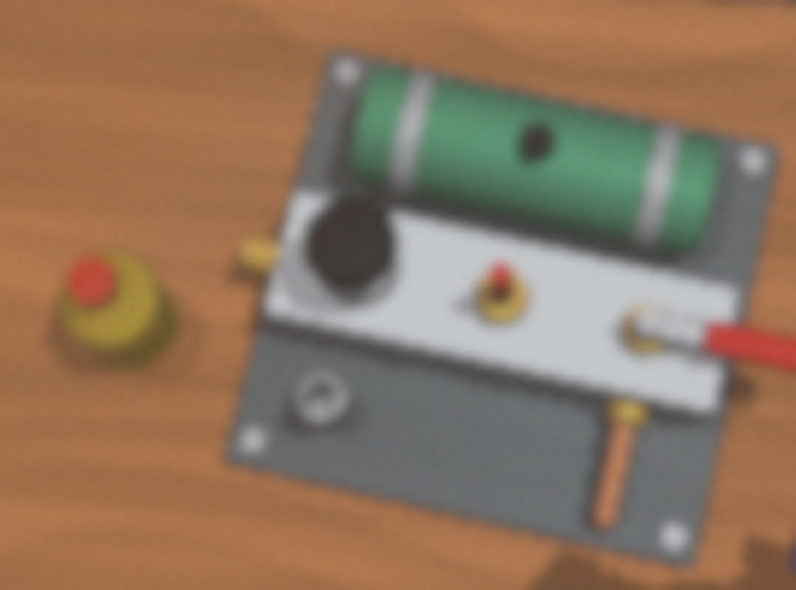

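The handle lies square to the pipe, the cap is back at its original pixels, and the pin is out with green showing at its foot. The socket and oiler haven't moved. I'm handing in.

```bash
python3 -c "
from workcell import *
sign_off(); print(get_clock())"
```

```text
the job is handed in; nothing more can be done
the job is handed in; nothing more can be done
```

The pump is charged and the job is handed in, at about 27 s of the 51 s allowed. I pushed the bleed handle round to its stop with closed fingertips, then gave the plunger five full presses, letting it rise completely each time.

- **Bleed handle:** I felt the stop at about 10 N with no further movement. In the last top view the handle is within about 2° of square to the pipe.
- **Plunger:** every press bottomed at 0.101 m with 25–29 N. Afterwards the cap was back at its starting pixels in the side view, so it is fully risen.
- **Pin:** it came out fully on the fourth press, with its top where it should be when fully out and the green band showing at its foot. The fifth press didn't move it.
- **Loose things:** the socket and oiler look unmoved in both final views, and the screwdriver and spanner look unmoved in the side view. The mug, jar and carton were outside my final crops, but the arm didn't go down near them.

**Disagreeing check:** the automatic side-view handle measurement gave a nonsensical angle. I think its colour mask also caught something other than the red grip, so I relied on the top-view measurement, the pictures and the stop force instead.

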